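# Lock the belt grinder's wheel and hold its tensioner back

## Robot

A 6-joint arm with a two-finger parallel gripper is mounted at the origin on the work surface. World frame = base frame: x ahead of the robot, y to its left, z up, the work surface at z = 0. Lengths are in m, angles in rad, forces in N, time in s.
With the tool pointing down it reaches from about 0.35 to 0.775 m from the base axis. Payload 5.5 kg.
Tool frame: the origin (TCP) lies at the very end of the fingers, on their centre line; the grasp point (between the pads) lies 19 mm behind it; z points along the fingers, y is the line along which they close (so a half turn about z gives the same grasp; the last joint's range is limited). The gripper opens to 85 mm and grips with 20 to 120 N. Pads are 22 mm wide; open, the fingers measure 114 mm over their backs; the gripper's body (76 mm by 85 mm) begins 54 mm behind the grasp point. The pads swing forward as they close: fully open they stand 13 mm farther back than shut.
Start: joints at [-1.28, 0.313, 0.046, 1.304, 0, 1.431], TCP at [0.24, -0.523, 0.231] pointing down, gripper open.
Joint ranges: [-2.76, 2.76], [-0.86, 1.69], [-1.03, 1.26], [-2.2, 2.34], [-1.47, 1.5], [-3.14, 3.14]. Speed limits (rad/s): [2.57, 2.57, 3.14, 3.14, 3.14, 3.14].

## Interface

Orientations are given as a unit quaternion [w, x, y, z].
In Python, from workcell import get_state, read_camera, calibration, hand_in gives the robot as it stands.
- The arm moves only by the tool drive_tool, never from a script. Its argument "deltas" is a list that holds one entry, the list of rows, each a list of 7 numbers: the closure in counts, from 0 (fully open) to 255 (shut), then the shift along the tool's x, y, z in m, then the turn, a rotation vector about the tool's x, y, z in degrees. A call has 1 to 12 rows; each row is the pose to reach, as a shift and turn from the pose commanded when the call began, along the tool's axes at that moment; what a row does not reach only later rows make up. A row lasts 1/8 s, in which the tool goes at most 62.5 mm and 10.7 degrees, less where a joint would pass 70% of its speed; a pose out of reach is approached as far as the arm can. A call with a gripper value outside its range is refused whole. The fingers move at their own pace and stop on an object; "newtons" is the grip in N (left out, the last holds). Time passes only in rows, so rows that repeat a pose let the fingers close. It gives the time, the measured TCP pose, the force, the opening and the grip force at its end, in the units of the state.
- get_state(): the state, without advancing time (a new reading comes with each control period).
- read_camera(name): name is "scene" or "top"; returns (picture, depth): 400x640x3 uint8, red, green, blue; 400x640 float32, m along the optical axis (not along the pixel's ray), 0 where there is no reading.
- calibration(name): a dict with "mtx" (3x3 intrinsics, pixels), "world_from_camera" (4x4, takes a point from camera to world coordinates). Camera axes: x right, y up, looking along -z (the intrinsics and any distortion apply to the point x, -y, -z); pixel columns grow to the right and rows downward; lengths in m; the calibration is good to about 2 mm. A picture is of the moment at which its call begins. calibration takes no time and is no camera call.
- hand_in(): hands the job in; it is judged then, once.
The state is a dict: "clock": time; "joint_pos": joint angles; "qvel": joint speeds; "tau": joint torques, N m; "tcp_pos": TCP position; "orientation": TCP orientation; "wrist_force": force on the tool from outside, world axes, zero at the start; "ft_torque": the same for the moment, N m; "finger_gap": finger opening in m; "grip_force": force on a finger pad.
Only numpy, scipy, OpenCV 4.12 (cv2) and the standard library are available. Lean on these libraries where they do the work, as an engineer would, in place of code of your own. Each camera call takes 0.05 s, during which the arm holds its last target. There are 200 camera calls.

## Task

Get the belt grinder ready for a new belt: first slide the blue-knobbed lock bolt fully home through its brass keeper so that the drive wheel is locked, and only then push the sprung yellow tensioner arm back by its red post, past the click of its ratchet to the end of its swing. The arm springs forward again if let go, so finish while still holding it fully back with the gripper, and leave the bolt home and the jar, wrench and spare wheel where they are.

Things in the scene. Friction and masses are not known exactly. Their poses are not given: they have to be found in the camera images.
- grinder: Low green grinder chassis, fixed, 320 x 360 x 50 mm (its x, y, z), origin at the centre of its underside. Its +x is the way the lock bolt slides home. In its frame: fixed drive wheel (diameter 110, top at 108 mm) at (45, 100); brass keeper (top 84) at (-22, 100); two bolt guides (top 82) at x = -128 and -47, y = 100; motor (diameter 90, top 108) along its far edge, out to x = 255.
- bolt_knob (a point): Point on the upright blue knob of the lock bolt, 106 mm above the table and half-way up its graspable part (what stands above the guides): a round vertical post of diameter 14 mm from 70 to 116 mm above the table with a cap of diameter 18 mm from 116 to 128 mm. The point moves with the bolt.
- lock_bolt (a joint): Travel of the lock bolt in m along the grinder's +x: 0 drawn back, 0.040 fully home in the keeper (a hard stop). It starts between 0 and 0.012, stays where it is left and takes about 2.5 N to slide.
- pivot (a point): Point on the vertical axis on which the tensioner arm swings, 150 mm above the table. Its frame is that of the fixed tensioner carriage on top of the grinder: at joint 0 the arm runs from the pivot along this frame's -x; pushing it back swings the post towards this frame's +y (towards the drive wheel's side), clockwise seen from above.
- post (a point): Point on the axis of the upright round red post at the arm's free end, 150 mm from the pivot; the point is 134 mm above the table. The post has diameter 16 mm and its top is 154 mm above the table. Between it and the pivot, 100 mm from the pivot, sits a black idler wheel of diameter 48 mm, top about 117 mm above the table. Moves with the arm.
- tension_arm (a joint): Swing of the tensioner arm in rad: 0 sprung forward (rest), 0.50 fully back (hard stop). The push needed at the post is about 6 N at the start, about 11 N at 0.2 to 0.3 as the brass pawl climbs the tooth, eases to about 7 to 9 N as it drops over it at 0.33 to 0.43 (the click), and is about 12 N at the stop. The ratchet only clicks, it does not latch: let go, the arm springs back to 0.
- grease_jar: White jar with orange cap, diameter 52, height 70 mm, loose, standing on top of the grinder chassis behind the work; origin at the centre of its underside. To be left alone.
- wrench: Loose steel wrench lying on the table beside the grinder. To be left alone.
- spare_wheel: Loose black spare idler wheel, diameter 70, height 30 mm, lying flat on the table beside the grinder; origin at the centre of its underside. To be left alone.

How it is judged:
By the outcome, as a careful person would: the job done as asked, in the order asked, and still so for the second after the job is handed in, while the arm keeps its last pose, push and grip.
It also fails if it takes over 42 s, if anything falls off the work surface, if the arm or the gripper's body presses on something with over 40 N, if the wrist force passes 120 N, or if a joint passes its speed limit or range.

## Working session

There is one attempt and no reset: what is moved stays moved. The work goes in short steps, Python scripts to look and compute and a tool call to move; the robot and the scene stay as the last step left them, time stands still between calls to the robot, and variables do not carry over. Pictures are saved under pics/ and viewed, at most 10 in all, crops included, and the job is handed in when it is done.

Besides the shell and the picture viewer there is one more tool, called in YAML: its name, and indented under it one key for each argument. drive_tool: Moves the arm, as the interface text tells. Its arguments: {"type":"object","properties":{"deltas":{"type":"array","items":{"type":"array","items":{"type":"array","items":{"type":"number"}}}},"newtons":{"type":"number"}},"required":["deltas"]}

```bash
mkdir -p pics; cat > h.py <<'E'
import numpy as np, cv2
from workcell import *
def cloud(n):
    im,d=read_camera(n); c=calibration(n); K=c["mtx"]; T=c["world_from_camera"]
    v,u=np.mgrid[:400,:640]
    P=np.stack([(u-K[0][2])/K[0][0]*d,-(v-K[1][2])/K[1][1]*d,-d],-1)
    W=P@np.array(T)[:3,:3].T+np.array(T)[:3,3]
    W[d==0]=np.nan
    return im,W
def ray(n,uv,z):
    c=calibration(n);K=np.array(c["mtx"]);T=np.array(c["world_from_camera"])
    r=T[:3,:3]@np.array([(uv[0]-K[0,2])/K[0,0],-(uv[1]-K[1,2])/K[1,1],-1])
    return T[:3,3]+r*(z-T[2,3])/r[2]
E
python3 - <<'E'
from h import *
for n in("scene","top"):
    im,W=cloud(n); cv2.imwrite(f"pics/{n}0.png",im[...,::-1]); np.savez(f"{n}0.npz",im=im,W=W)
    c=calibration(n);print(n,c)
print(get_state())
E
```

```text
scene {'mtx': array([[388.28215514,   0.        , 317.93696218],
       [  0.        , 388.28215514, 197.60356622],
       [  0.        ,   0.        ,   1.        ]]), 'world_from_camera': array([[-0.44567328, -0.66387848,  0.60053367,  1.11346027],
       [ 0.8950437 , -0.31809473,  0.31259001,  0.31314223],
       [-0.01649518,  0.6768169 ,  0.73596657,  0.76115584],
       [ 0.        ,  0.        ,  0.        ,  1.        ]])}
top {'mtx': array([[476.40545028,   0.        , 324.33483173],
       [  0.        , 476.40545028, 196.28923302],
       [  0.        ,   0.        ,   1.        ]]), 'world_from_camera': array([[-0.01789641,  0.98976307, -0.14159372,  0.43639489],
       [-0.99981169, -0.01877841, -0.00489522,  0.05010297],
       [-0.00750402,  0.14147945,  0.98991275,  1.23514453],
       [ 0.        ,  0.        ,  0.        ,  1.        ]])}
{'clock': 0.1, 'joint_pos': array([-1.27957485e+00,  3.13933991e-01,  4.50898538e-02,  1.30360642e+00,
        3.13040993e-05,  1.43119944e+00]), 'qvel': array([ 0.00070104, -0.00161983,  0.00122988, -0.00022081, -0.00046761,
       -0.00094846]), 'tau': array([ 2.80334258e-03, -4.81727815e+01,  2.99243456e+01,  1.27978600e-02,
       -6.59109128e-05,  6.89142876e-08]), 'tcp_pos': array([ 0.23999708, -0.52201534,  0.23049198]), 'orientation': array([-8.25923058e-04,  9.76888683e-01,  2.13747085e-01, -4.70382257e-05]), 'wrist_force': array([-0.32371846,  0.07900888,  0.0206083 ]), 'ft_torque': array([-0.01362615,  0.00880714,  0.01454199]), 'grip_force': 0.0, 'finger_gap': 0.0854003066008548}
```

View pics/scene0.png

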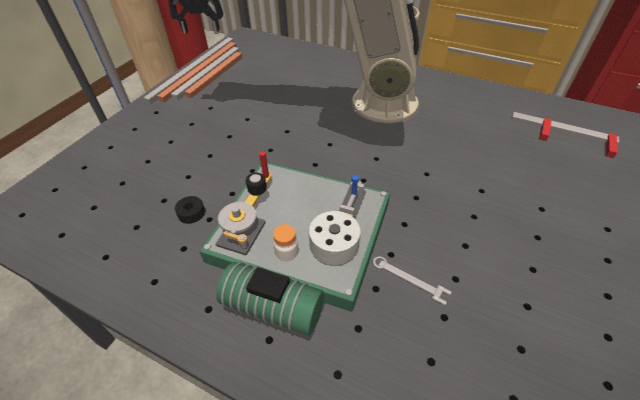

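View pics/top0.png

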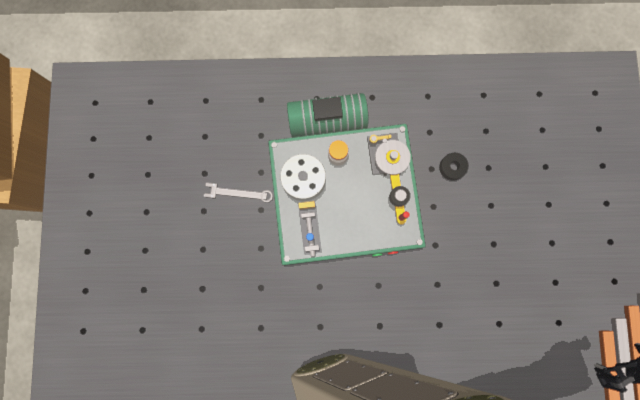

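The scene picture shows the blue knob at (355,183), the red post at (264,165), the jar at (285,240) and the wheel at (334,235). In the top picture the knob is at (310,237), the post near (404,216), the pivot near (393,157), the drive wheel at (303,177) and the jar at (339,150). The grinder's +x points away from the robot.

```bash
cat > m.py <<'E'
from h import *
def blobs(n,im,W,tag=""):
    hsv=cv2.cvtColor(im,cv2.COLOR_RGB2HSV).astype(int); H,S,V=hsv[...,0],hsv[...,1],hsv[...,2]
    roi=np.zeros(H.shape,bool)
    if n=="top": roi[90:275,260:480]=1
    else: roi[140:340,160:400]=1
    for k,m in dict(blue=(abs(H-108)<10)&(S>150)&(V>90),red=((H<5)|(H>174))&(S>150)&(V>80),yellow=(abs(H-24)<4)&(S>180)&(V>120),orange=(abs(H-13)<5)&(S>170)&(V>120),green=(abs(H-75)<14)&(S>90)).items():
        l,N,st,ce=cv2.connectedComponentsWithStats((m&roi).astype(np.uint8))[0:4]
        for i in range(1,l):
            if st[i,4]<8: continue
            w=W[N==i]
            w=w[~np.isnan(w[:,0])]
            hi=w[w[:,2]>np.percentile(w[:,2],80)-.004]
            print(n,k,ce[i].round(1),st[i],"mean",w.mean(0).round(3),"top",hi.mean(0).round(3),w[:,2].max().round(3))
if __name__=="__main__":
    for n in("top","scene"):
        d=np.load(n+"0.npz"); blobs(n,d["im"],d["W"])
    d=np.load("top0.npz");im,W=d["im"],d["W"]
    g=(W[...,2]>.042)&(W[...,2]<.058); g[:80]=0;g[280:]=0
    p=W[g][:,:2].astype(np.float32); r=cv2.minAreaRect(p); print("chassis",r)
    w=(W[...,2]>.1)&(W[...,2]<.115);
    for a,b in(((270,150),(330,202)),((375,138),(412,176)),((388,186),(412,207))):
        q=W[a[1]:b[1],a[0]:b[0]].reshape(-1,3);q=q[q[:,2]>(.098 if a[0]==270 else .075)];c=cv2.minEnclosingCircle(q[:,:2].astype(np.float32));print(c,np.median(q[:,2]),q[:,:2].mean(0))
    for n in("top","scene"):
        im=np.load(n+"0.npz")["im"]; a=im[110:270,260:430] if n=="top" else im[140:275,195:400]
        cv2.imwrite(f"pics/{n}c.png",cv2.resize(a[...,::-1],None,fx=3.7,fy=3.7,interpolation=cv2.INTER_CUBIC))
E
python3 m.py
```

```text
top red [405.6 214.3] [403 212   6   6  27] mean [ 0.546 -0.129  0.153] top [ 0.546 -0.129  0.154] 0.157
top red [392.7 252.4] [389 252   9   2  11] mean [ 0.463 -0.112  0.035] top [ 0.463 -0.112  0.036] 0.041
top yellow [391.4 158.6] [387 152  12  11  37] mean [ 0.69  -0.11   0.092] top [ 0.69  -0.11   0.093] 0.096
top yellow [394.8 180.7] [391 175   9  13  76] mean [ 0.638 -0.119  0.077] top [ 0.637 -0.118  0.077] 0.081
top yellow [398.9 212.5] [396 208   8  15  53] mean [ 0.559 -0.125  0.077] top [ 0.558 -0.125  0.078] 0.081
top green [377. 254.] [373 253   9   3  21] mean [ 0.46  -0.073  0.031] top [ 0.46  -0.073  0.04 ] 0.047
scene blue [354.5 183.3] [352 175   7  19  86] mean [0.505 0.094 0.112] top [0.504 0.093 0.128] 0.13
scene red [263.8 163.6] [260 152   8  26 129] mean [ 0.549 -0.127  0.123] top [ 0.549 -0.127  0.152] 0.157
scene orange [285. 242.] [275 236  20  10  63] mean [0.725 0.032 0.113] top [0.726 0.03  0.116] 0.121
chassis ((0.6601042747497559, 0.007664576172828674), (0.41142264008522034, 0.36063826084136963), 6.090258598327637)
((0.6608933210372925, 0.09569606930017471), 0.07126735150814056) 0.10697094371144589 [0.64762779 0.1065391 ]
((0.7011939883232117, -0.10472726076841354), 0.05325710400938988) 0.08950059741583127 [ 0.69585194 -0.1117677 ]
((0.5991647243499756, -0.1245257705450058), 0.02754262648522854) 0.1131207564324499 [ 0.59472889 -0.12264035]
```

View pics/topc.png

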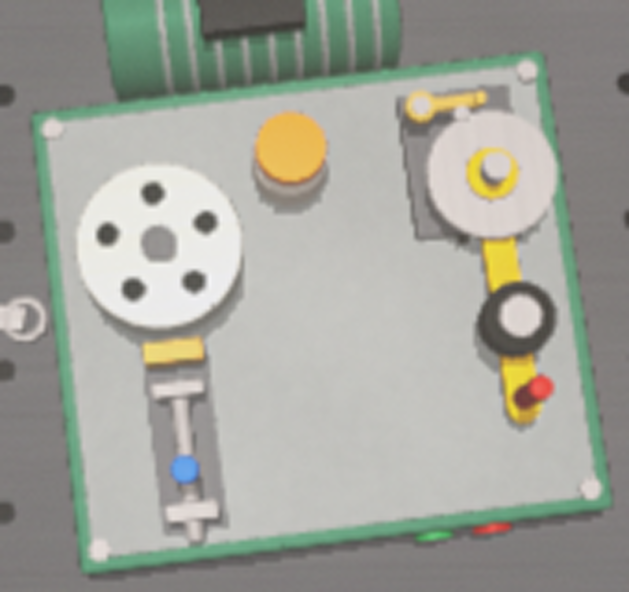

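View pics/scenec.png

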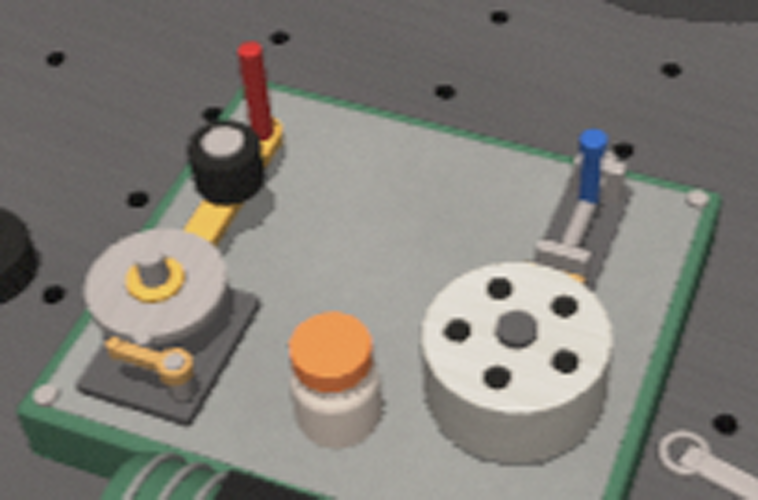

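The crops show the cap of the knob at crop (185,468), the top of the post at (541,387), the pivot shaft at (497,168) and the four chassis screws. I'll cast these onto their planes.

```bash
python3 - <<'E'
from h import *
f=lambda a:((a[0]+.5)/3.7+260-.5,(a[1]+.5)/3.7+110-.5)
S=[ray("top",f(p),.052)[:2] for p in((52,127),(527,70),(590,488),(98,550))]
print("screws",np.round(S,4)); c=np.mean(S,0); 
yaw=np.arctan2(*((S[0]-S[3])+(S[1]-S[2]))[::-1]); print("centre",c,"yaw",np.degrees(yaw))
R=np.array([[np.cos(yaw),-np.sin(yaw)],[np.sin(yaw),np.cos(yaw)]])
W=np.load("top0.npz")["W"]
for n,p,z in(("knobtop",(185,468),.128),("posttop",(541,387),.154),("idler",(520,315),.117),("wheel",(159,243),.108),("keeper",(173,351),.084),("g1",(177,388),.082),("g2",(192,511),.082),("pivot",(497,168),None),("jar",(290,147),.07+.05)):
    q=f(p)
    if z is None: z=W[round(q[1]),round(q[0]),2]
    w=ray("top",q,z); print(n,w.round(4),"grinder frame",((w[:2]-c)@R).round(4),"depth z",W[round(q[1]),round(q[0])].round(3))
for n,p,z in(("knob",(354.5,176.5),.128),("post",(263,153.5),.154)): print(n,ray("scene",p,z).round(4))
st=get_state();from scipy.spatial.transform import Rotation as Ro
q=st["orientation"];print(Ro.from_quat(q[[1,2,3,0]]).as_matrix().round(3))
E
```

```text
screws [[ 0.7429  0.1827]
 [ 0.7768 -0.146 ]
 [ 0.4883 -0.1762]
 [ 0.4531  0.1529]]
centre [0.61527345 0.00336032] yaw 5.929508439624489
knobtop [0.5021 0.0914 0.128 ] grinder frame [-0.1035  0.0992] depth z [0.502 0.091 0.125]
posttop [ 0.5463 -0.1294  0.154 ] grinder frame [-0.0824 -0.1249] depth z [ 0.547 -0.13   0.153]
idler [ 0.5966 -0.1241  0.117 ] grinder frame [-0.0318 -0.1248] depth z [ 0.596 -0.123  0.12 ]
wheel [0.6496 0.107  0.108 ] grinder frame [0.0448 0.0996] depth z [0.65  0.106 0.111]
keeper [0.5817 0.0999 0.084 ] grinder frame [-0.0234  0.0994] depth z [0.584 0.101 0.079]
g1 [0.5574 0.0976 0.082 ] grinder frame [-0.0479  0.0997] depth z [0.559 0.099 0.079]
g2 [0.4768 0.0889 0.082 ] grinder frame [-0.1289  0.0994] depth z [0.476 0.088 0.081]
pivot [ 0.6944 -0.1139  0.1113] grinder frame [ 0.0666 -0.1248] depth z [ 0.694 -0.114  0.111]
jar [0.7089 0.0208 0.12  ] grinder frame [0.0949 0.0077] depth z [0.71  0.021 0.119]
knob [0.5003 0.0912 0.128 ]
post [ 0.5469 -0.1263  0.154 ]
[[ 0.909  0.418 -0.   ]
 [ 0.418 -0.909  0.002]
 [ 0.    -0.002 -1.   ]]
```

drive_tool:
  deltas:
    - [[60,0.041,-0.037,0.002,0,0,1.5],[80,0.082,-0.075,0.005,0,0,3],[100,0.123,-0.112,0.007,0,0,4.7],[100,0.165,-0.149,0.01,0,0,6.3],[100,0.206,-0.187,0.012,0,0,7.8],[100,0.247,-0.224,0.015,0,0,9.4],[100,0.288,-0.261,0.017,0,0,11],[100,0.329,-0.299,0.02,0,0,12.5],[100,0.37,-0.336,0.022,0,0,14],[100,0.411,-0.373,0.025,0,0,15.6],[100,0.452,-0.411,0.027,0,0,17.2],[100,0.4935,-0.448,0.03,0,0,18.75]]
  newtons: 40

```text
clock: 1.6
tcp_pos: [0.5017, 0.0925, 0.201]
orientation: [0.0, 0.999, 0.051, -0.0]
wrist_force: [1.3, -1.4, 0.5]
finger_gap: 0.052
grip_force: 0.0
```

drive_tool:
  deltas:
    - [[100,0,0,0,0,0,0],[100,0,0,0,0,0,0]]

```text
clock: 1.85
tcp_pos: [0.5008, 0.0907, 0.2007]
orientation: [0.0, 0.999, 0.052, -0.001]
wrist_force: [-0.4, -0.0, -0.7]
finger_gap: 0.0522
grip_force: 0.0
```

drive_tool:
  deltas:
    - [[100,0,0,0.03,0,0,0],[100,0,0,0.06,0,0,0],[100,0,0,0.085,0,0,0],[100,0,0,0.1,0,0,0],[100,0,0,0.112,0,0,0],[180,0,0,0.112,0,0,0],[220,0,0,0.112,0,0,0],[240,0,0,0.112,0,0,0],[240,0,0,0.112,0,0,0]]
  newtons: 40

```text
clock: 2.98
tcp_pos: [0.5015, 0.0935, 0.0901]
orientation: [-0.003, 0.999, 0.053, 0.0]
wrist_force: [-1.4, 10.1, -0.6]
finger_gap: 0.0163
grip_force: 38.9
```

drive_tool:
  deltas:
    - [[240,0,-0.003,0,0,0,0],[240,0.005,-0.003,0,0,0,0],[240,0.01,-0.003,0,0,0,0],[240,0.015,-0.003,0,0,0,0],[240,0.02,-0.003,0,0,0,0],[240,0.02,-0.003,0,0,0,0]]

```text
clock: 3.72
tcp_pos: [0.5228, 0.0959, 0.09]
orientation: [-0.0, 0.999, 0.052, 0.001]
wrist_force: [-0.6, 1.1, 5.5]
finger_gap: 0.0167
grip_force: 39.3
```

drive_tool:
  deltas:
    - [[240,0.004,0,0,0,0,0],[240,0.008,0,0,0,0,0],[240,0.011,0,0,0,0,0],[240,0.014,0,0,0,0,0],[240,0.016,0,0,0,0,0],[240,0.018,0,0,0,0,0],[240,0.018,0,0,0,0,0]]

```text
clock: 4.6
tcp_pos: [0.5386, 0.0975, 0.0899]
orientation: [-0.0, 0.999, 0.052, -0.0]
wrist_force: [-5.2, 1.1, 8.6]
finger_gap: 0.0162
grip_force: 39.5
```

drive_tool:
  deltas:
    - [[240,0.003,0,0,0,0,0],[240,0.005,0,0,0,0,0],[240,0.006,0,0,0,0,0],[240,0.006,0,0,0,0,0]]

```text
clock: 5.1
tcp_pos: [0.5386, 0.0976, 0.0897]
orientation: [0.001, 0.999, 0.052, -0.006]
wrist_force: [-20.2, -2.7, 22.4]
finger_gap: 0.0167
grip_force: 39.8
```

drive_tool:
  deltas:
    - [[240,-0.003,0,0,0,0,0],[240,-0.004,0,0,0,0,0],[170,-0.004,0,0,0,0,0],[100,-0.004,0,0,0,0,0],[100,-0.004,0,0,0,0,0],[100,-0.004,0,-0.03,0,0,0],[100,-0.004,0,-0.07,0,0,0],[100,-0.004,0,-0.12,0,0,0],[100,-0.03,0,-0.12,0,0,0],[100,-0.09,0,-0.12,0,0,0],[100,-0.09,0.0,-0.12,0,0,0]]

```text
clock: 6.48
tcp_pos: [0.45, 0.0888, 0.2081]
orientation: [-0.0, 0.999, 0.052, -0.003]
wrist_force: [1.2, -0.8, 1.4]
finger_gap: 0.0519
grip_force: 0.0
```

```bash
python3 - <<'E'
from h import *
im,W=cloud("scene");cv2.imwrite("pics/s2.png",cv2.resize(im[110:290,180:420,::-1],None,fx=3.3,fy=3.3,interpolation=cv2.INTER_CUBIC))
hsv=cv2.cvtColor(im,cv2.COLOR_RGB2HSV).astype(int);m=(abs(hsv[...,0]-108)<10)&(hsv[...,1]>150)&(hsv[...,2]>60)
m[:100]=0
v,u=np.where(m);print(len(u),u.mean(),v.min(),v.max())
top=v<v.min()+2;p=ray("scene",(u[top].mean(),v[top].mean()+.7),.128);print(p,np.linalg.norm(p[:2]-[.5003,.0912]))
print(get_state()["tcp_pos"],get_state()["wrist_force"])
E
```

```text
85 349.7176470588235 186 204
[0.53707281 0.09566831 0.128     ] 0.03704328807988986
[0.45347385 0.08888603 0.20903604] [-0.26143775  0.41765252  0.75511539]
```

View pics/s2.png

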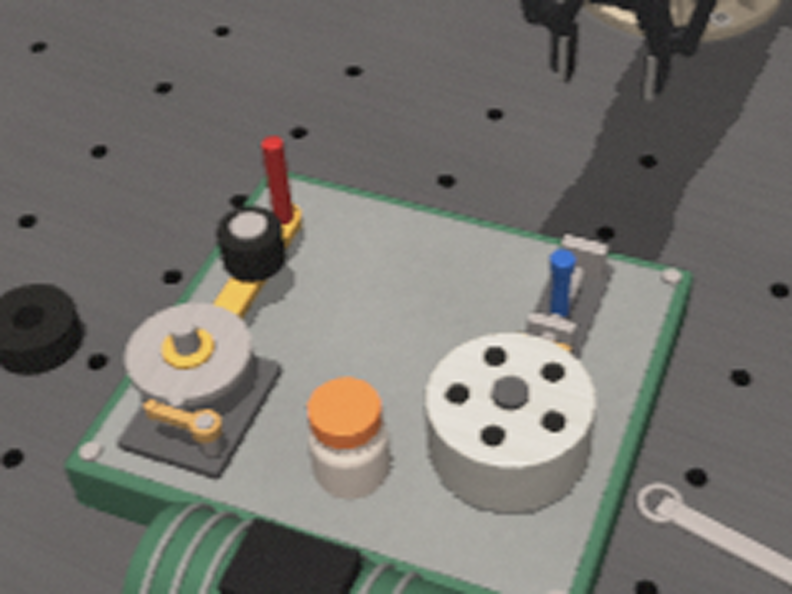

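The crop shows the knob beside the front guide at (562,262), 37 mm on from its start. It sits at the hard stop, so the bolt is home. The arm is still at rest with the post at (272,145). Next is the post.

drive_tool:
  deltas:
    - [[100,0.015,0.05,0,0,0,0],[100,0.03,0.1,0,0,0,0],[100,0.045,0.15,0,0,0,0],[100,0.06,0.195,0,0,0,0],[100,0.07,0.225,0,0,0,0],[100,0.07,0.225,0,0,0,0],[100,0.07,0.225,0,0,0,0]]

```text
clock: 7.4
tcp_pos: [0.5488, -0.1277, 0.209]
orientation: [-0.0, 0.999, 0.052, -0.0]
wrist_force: [0.3, 0.5, 0.1]
finger_gap: 0.0519
grip_force: 0.0
```

drive_tool:
  deltas:
    - [[100,-0.002,0,0.03,0,0,0],[100,-0.002,0,0.055,0,0,0],[100,-0.002,0,0.075,0,0,0],[100,-0.002,0,0.086,0,0,0],[100,-0.002,0,0.086,0,0,0],[160,-0.002,0,0.086,0,0,0],[200,-0.002,0,0.086,0,0,0],[235,-0.002,0,0.086,0,0,0],[235,-0.002,0,0.086,0,0,0]]
  newtons: 50

```text
clock: 8.52
tcp_pos: [0.5469, -0.1285, 0.1243]
orientation: [0.001, 0.999, 0.052, 0.001]
wrist_force: [-0.4, -2.0, 5.8]
finger_gap: 0.0147
grip_force: 48.8
```

drive_tool:
  deltas:
    - [[235,0.0002,-0.0075,0,0,0,2.9],[235,0.0008,-0.015,0,0,0,5.7],[235,0.0017,-0.0224,0,0,0,8.6],[235,0.003,-0.0298,0,0,0,11.5],[235,0.0047,-0.0371,0,0,0,14.3],[235,0.0067,-0.0443,0,0,0,17.2],[235,0.0091,-0.0514,0,0,0,20],[235,0.0118,-0.0584,0,0,0,22.9],[235,0.015,-0.0652,0,0,0,25.8],[235,0.015,-0.0652,0,0,0,25.8]]

```text
clock: 9.78
tcp_pos: [0.5468, -0.0884, 0.1242]
orientation: [-0.006, 0.988, -0.155, 0.002]
wrist_force: [-3.2, -10.4, 5.4]
finger_gap: 0.0146
grip_force: 49.8
```

drive_tool:
  deltas:
    - [[235,0,0,0,0,0,0],[235,0,0,0,0,0,0],[235,0,0,0,0,0,0]]

```text
clock: 10.15
tcp_pos: [0.5468, -0.0883, 0.1242]
orientation: [-0.006, 0.988, -0.155, 0.002]
wrist_force: [-2.6, -10.1, 5.3]
finger_gap: 0.0147
grip_force: 49.8
```

```bash
python3 - <<'E'
from h import *
im,W=cloud("scene");cv2.imwrite("pics/s3.png",cv2.resize(im[110:290,180:420,::-1],None,fx=3.3,fy=3.3,interpolation=cv2.INTER_CUBIC))
s=get_state();print(s)
E
```

```text
{'clock': 10.2, 'joint_pos': array([-0.31212761,  0.32527267, -0.2063991 ,  1.0375982 ,  0.01280348,
        3.14009156]), 'qvel': array([-0.00171134, -0.00274437, -0.00125758,  0.00037217, -0.00082719,
        0.00017866]), 'tau': array([  5.88294134, -43.81638765,  25.83402514,  -0.09904444,
         3.44451092,   0.26077352]), 'tcp_pos': array([ 0.5468205 , -0.08834502,  0.12415559]), 'orientation': array([-0.00620396,  0.98794335, -0.15468155,  0.00175357]), 'wrist_force': array([ -4.0970505 , -10.6902732 ,   5.75539897]), 'ft_torque': array([-2.23620891,  0.8477914 ,  0.25149401]), 'grip_force': 49.75334644317627, 'finger_gap': 0.014709795958333657}
```

View pics/s3.png

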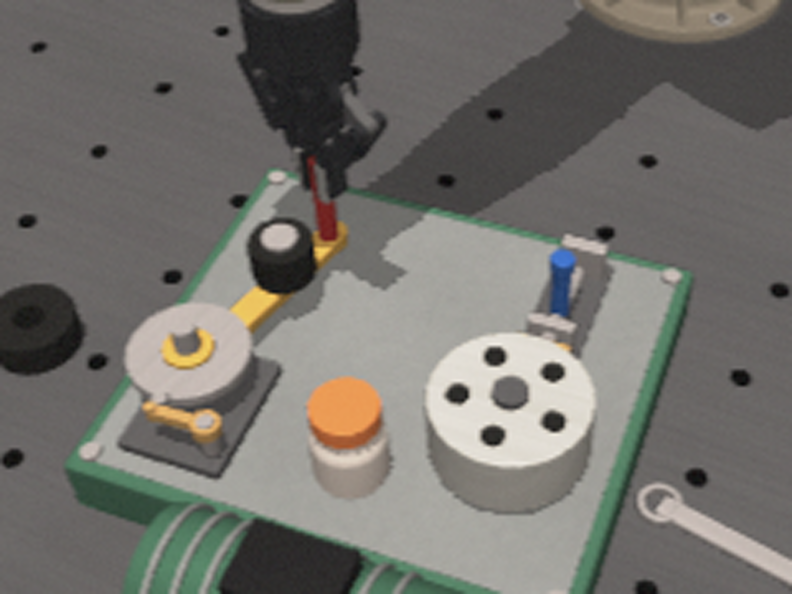

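Joint 6 has run up against its range. The arm is at about 0.27 rad and still held. I'll turn the tool back a little and let the round post rotate in the pads for the rest of the swing.

drive_tool:
  deltas:
    - [[235,0,0,0,0,0,-3],[235,0,0,0,0,0,-6],[235,0,0,0,0,0,-6]]

```text
clock: 10.58
tcp_pos: [0.5463, -0.0889, 0.1241]
orientation: [-0.006, 0.995, -0.103, 0.002]
wrist_force: [-4.2, -12.2, 6.4]
finger_gap: 0.0146
grip_force: 49.8
```

```bash
python3 - <<'E'
from h import *
from scipy.spatial.transform import Rotation as Ro
s=get_state();q=s["orientation"];M=Ro.from_quat(q[[1,2,3,0]]).as_matrix()
print(s["joint_pos"],s["tcp_pos"],s["wrist_force"]);print(M.round(3))
c=np.array([.6944,-.1139]);
d=s["tcp_pos"][:2]-c;print("theta",np.radians(180+5.95)-np.arctan2(d[1],d[0])%(2*np.pi),np.linalg.norm(d))
for t in(.3,.35,.4,.45,.5):
    a=np.radians(185.95)-t;p=c+.15*np.array([np.cos(a),np.sin(a)]);print(t,p.round(4),(M.T@np.r_[p-s["tcp_pos"][:2],0]).round(4))
E
```

```text
[-0.31269587  0.32518598 -0.20662031  1.03811886  0.01164648  3.03616597] [ 0.54632774 -0.0888777   0.12411409] [ -4.17464791 -12.21705007   6.39376534]
[[ 0.979 -0.206  0.004]
 [-0.206 -0.979  0.011]
 [ 0.002 -0.011 -1.   ]]
theta 0.2712526014722991 0.15017159797623522
0.3 [ 0.5473 -0.0847] [ 0.0001 -0.0043  0.    ]
0.35 [ 0.5489 -0.0773] [ 0.0002 -0.0118  0.0001]
0.4 [ 0.5509 -0.0701] [ 0.0006 -0.0193  0.0002]
0.45 [ 0.5533 -0.063 ] [ 0.0015 -0.0267  0.0003]
0.5 [ 0.556 -0.056] [ 0.0027 -0.0341  0.0004]
```

drive_tool:
  deltas:
    - [[235,0,-0.005,0,0,0,-1],[235,0.0001,-0.01,0,0,0,-2],[235,0.0003,-0.015,0,0,0,-3],[235,0.0006,-0.02,0,0,0,-4],[235,0.001,-0.024,0,0,0,-5],[235,0.0015,-0.028,0,0,0,-5],[235,0.002,-0.031,0,0,0,-5],[235,0.0025,-0.034,0,0,0,-5],[235,0.0025,-0.034,0,0,0,-5]]

```text
clock: 11.7
tcp_pos: [0.553, -0.0556, 0.1241]
orientation: [-0.006, 0.998, -0.06, -0.001]
wrist_force: [-10.4, -11.4, 7.9]
finger_gap: 0.0143
grip_force: 50.2
```

drive_tool:
  deltas:
    - [[235,0.0005,-0.002,0,0,0,0],[235,0.001,-0.004,0,0,0,0],[235,0.001,-0.004,0,0,0,0]]

```text
clock: 12.08
tcp_pos: [0.5545, -0.0541, 0.1241]
orientation: [-0.003, 0.998, -0.061, -0.001]
wrist_force: [-11.3, -20.4, 7.4]
finger_gap: 0.0143
grip_force: 49.9
```

```bash
python3 - <<'E'
from h import *
ims=[]
im,W=cloud("scene");ims.append(cv2.resize(im[120:270,190:400,::-1],None,fx=2.8,fy=2.8,interpolation=cv2.INTER_CUBIC))
cv2.imwrite("pics/s4.png",ims[0]); im2,W2=cloud("top")
hsv=cv2.cvtColor(im,cv2.COLOR_RGB2HSV).astype(int)
# idler hub + knob
m=(abs(hsv[...,0]-108)<10)&(hsv[...,1]>150)&(hsv[...,2]>60);m[:100]=0
v,u=np.where(m);t=v<v.min()+2;print("knob",len(u),ray("scene",(u[t].mean(),v[t].mean()+.7),.128))
m=((hsv[...,0]<5)|(hsv[...,0]>174))&(hsv[...,1]>150)&(hsv[...,2]>60);m[:140]=0;m[260:]=0;m[:,:220]=0;m[:,360:]=0
w=W[m];w=w[(w[:,2]>.08)&(w[:,2]<.125)];print("post surf",len(w),w.mean(0))
s=get_state();print(s["joint_pos"],s["tcp_pos"],s["wrist_force"],s["clock"])
c=np.array([.6944,-.1139]);d=s["tcp_pos"][:2]-c;print("theta",np.radians(185.95)-np.arctan2(d[1],d[0])%(2*np.pi))
E
```

```text
knob 86 [0.53665434 0.09603539 0.128     ]
post surf 60 [ 0.56186984 -0.05253314  0.10124513]
[-0.24488563  0.33488334 -0.19262319  1.0457839   0.00662743  3.01828701] [ 0.55456829 -0.05407634  0.12411233] [-10.48502507 -19.16378497   7.61708461] 12.175
theta 0.5081090777236303
```

View pics/s4.png

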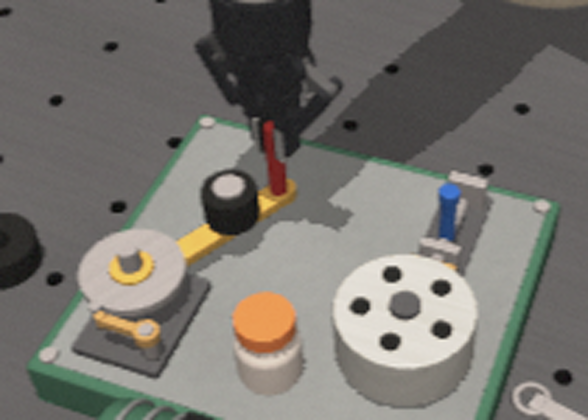

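The picture shows the post held at (275,160), with the arm swung to about 0.50 rad by both the tool pose and the post's measured position. The push is about 22 N, well above the 12 N needed at the stop. The knob at (449,195) is still home, and the jar and the part of the wrench in view look undisturbed.

```bash
python3 -c "
from workcell import *
print(hand_in())"
```

```text
the job is handed in; nothing more can be done
None
```

The job is handed in at about 12 s: the lock bolt was slid home first and is still home, and the gripper is holding the tensioner arm against its back stop at about 0.50 rad; the jar, wrench and spare wheel were not touched.

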